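Make up two cheese-shop gift boxes

TASK

Make up the two gift boxes: the green box gets the flat blue tin in its long bay, the yellow-lidded jar in the large round bay and the red-capped spice shaker in the small round bay; the brown box gets the dark-rinded cheese wedge in its long bay and the black-lidded honey jar in its round bay. Set each thing down gently so that it sits flat on the floor of its bay, jars and shaker upright, and leave the label roll, the round tin and the other cheese wedge where they are.

Things in the scene. Friction and masses are not known exactly. Their poses are not given: they have to be found in the camera images.
- green_box: Dark green gift box without its lid, 172 x 202 x 31 mm (x, y, z), green card, bay floors cream; fixed. Origin: centre of the underside, z up. Insert top at z = 30 mm (rim 31), bays 12 mm deep with flat floors at z = 18 mm. Bay centres (x, y) in its frame: long bay (0, -47) mm, 120 along x by 82 along y; large round bay (-36, 47) mm, 82 across; small round bay (42, 47) mm, 56 across.
- brown_box: Kraft-brown gift box without its lid, 172 x 202 x 31 mm (x, y, z), brown card, bay floors cream; fixed. Origin: centre of the underside, z up. Insert top at z = 30 mm (rim 31), bays 12 mm deep with flat floors at z = 18 mm. Bay centres (x, y) in its frame: long bay (0, -47) mm, 120 along x by 82 along y; large round bay (-36, 47) mm, 82 across; no small bay.
- flat_tin: Flat fish tin, blue top and silver side, rounded corners, 63 x 105 x 26 mm (x, y, z), about 0.15 kg, lying flat. Origin: centre of its underside; y along its length, z up. Can be gripped across its 60 mm width (along x). In a bay it stands 14 mm above the insert.
- yellow_jar: Glass jar with a yellow screw lid and a dark label, green inside; 66 mm across, 90 mm tall, about 0.37 kg, standing. Origin: centre of its underside, z up.
- spice_jar: Slim spice shaker with a red cap and a dark blue label, 40 mm across, 106 mm tall, about 0.11 kg, standing. Origin: centre of its underside, z up.
- dark_wedge: Cheese wedge, dark brown rind, yellow paste, 95 x 66 x 54 mm (x, y, z), about 0.25 kg. Origin: centre of its underside, z up; y runs from the middle of the curved rind (y = -32 mm) to the blunt tip (y = 32 mm); cut faces at a right angle. Can be gripped tip to rind (along y, 65 mm). In the bay its x lies along the bay's length, either way round; it stands 42 mm above the insert.
- black_jar: Glass jar with a black screw lid, amber honey inside; 62 mm across, 80 mm tall, about 0.30 kg, standing. Origin: centre of its underside, z up.
- label_roll: Bystander: white roll of blank labels standing on end, 67 mm across, 40 mm tall. Origin: centre of its underside. Stays where it is.
- round_tin: Bystander: round silver tin with a printed paper band, 86 mm across, 40 mm tall. Origin: centre of its underside. Stays where it is.
- pale_wedge: Bystander: wedge of cheese with an orange-brown rind, 70 x 80 x 55 mm, behind the boxes. Origin: centre of its underside. Stays where it is.
Not all that is in view belongs to the job. Leave any purple or turquoise look-alike of the dark_wedge alone.

How it is judged:
By the outcome, as a careful person would: the job done as asked, in the order asked, and still so for the second after the job is handed in, with the robot touching nothing.
It also fails if it takes over 136 s, if anything falls off the work surface, if the arm or the gripper's body presses on something with over 40 N, if the wrist force passes 120 N, or if a joint passes its speed limit or range.

ROBOT

A 6-joint arm with a two-finger parallel gripper is mounted at the origin on a cart in front of the work surface, level with it; the furniture and walls round the work are solid. World frame = base frame: x ahead of the robot, y to its left, z up, the work surface at z = 0. Lengths are in m, angles in rad, forces in N, time in s.
With the tool pointing down it reaches from about 0.25 to 0.775 m from the base axis. Payload 4 kg.
Tool frame: the origin (TCP) lies midway between the tips of the shut fingers; the grasp point (between the pads) lies 19 mm behind it (robot.tcp_to_grasp is the z of the grasp point in the tool frame, in m); z points along the fingers, y is the line along which they close (so a half turn about z gives the same grasp; the last joint's range is limited). The gripper opens to 94 mm and grips with 3 to 60 N. Pads are 16 mm wide; open, the fingers measure 119 mm over their backs; the gripper's body (75 mm by 177 mm) begins 78 mm behind the grasp point.
Start: joints at [-1.276, 0.087, 1.371, -0, 1.684, -0.103], TCP at [0.213, -0.507, 0.206] pointing down, gripper open.
Joint ranges: [-3.1, 3.1], [-0.76, 2.03], [0.27, 2.55], [-1.08, 4.22], [0.17, 2.65], [-2.57, 2.57]. Speed limits (rad/s): [2.79, 2.79, 3.14, 3.14, 3.14, 3.14].

INTERFACE

Orientations are given as [roll, pitch, yaw] about the fixed x, y, z axes, in that order (R = Rz(yaw) Ry(pitch) Rx(roll)).
In Python, from bench import robot gives the robot as it stands. The module is installed in compiled form; this text tells all that it offers.
- The arm moves only by the tool move_arm, never from a script. Its argument "motion" is one flat list of numbers, 7 for each row, row after row: the turn, a rotation vector about the tool's x, y, z in units of 45 degrees (1.0 is 45 degrees), then the shift along the tool's x, y, z in units of 100 mm (1.0 is 100 mm), then the opening, from 0 (shut) to 1 (fully open). A call has 1 to 12 rows; each row shifts and turns the commanded pose from where the row before left it, along the tool's axes as they then stand; what a row does not reach is not made up. A row lasts 1/12 s, in which the tool goes at most 41.7 mm and 7.16 degrees, less where a joint would pass 70% of its speed; a pose out of reach is approached as far as the arm can. A call with a number of a shift or a turn outside -1 to 1 is refused whole. A call with a gripper value outside its range is refused whole. The fingers move at their own pace and stop on an object; the grip force is fixed at half the most. Time passes only in rows, so rows that do not move let the fingers close. It gives the time, the measured TCP pose, the force, the opening and the grip force at its end, in the units of the state.
- robot.get_obs(): the state, without advancing time (a new reading comes with each control period).
- robot.snapshot(name): name is "side" or "top"; returns the picture (480x640x3 uint8, red, green, blue); there is no depth.
- robot.get_calibration(name): a dict with "fx", "fy", "cx", "cy" (pixels), "R" (3x3) and "t" (3): a world point X has camera coordinates R X + t. Camera axes: x right, y down, z forward; pixel columns grow to the right and rows downward; lengths in m; the calibration is good to about 2 mm. A picture is of the moment at which its call begins. get_calibration takes no time and is no camera call.
- robot.close_job(): hands the job in; it is judged then, once.
The state is a dict: "time": time; "joint_positions": joint angles; "qvel": joint speeds; "joint_torque": joint torques, N m; "tool_pos": TCP position; "ee_rot": TCP orientation; "wrist_force": force on the tool from outside, world axes, zero at the start; "wrist_torque": the same for the moment, N m; "width": finger opening in m; "finger_force": force on a finger pad.
Only numpy, scipy, OpenCV 4.12 (cv2) and the standard library are available. Lean on these libraries where they do the work, as an engineer would, in place of code of your own. Each camera call takes 0.05 s, during which the arm holds its last target. There are 200 camera calls.

## Working session

There is one attempt and no reset: what is moved stays moved. The work goes in short steps, Python scripts to look and compute and a tool call to move; the robot and the scene stay as the last step left them, time stands still between calls to the robot, and variables do not carry over. Pictures are saved under pics/ and viewed, at most 14 in all, crops included, and the job is handed in when it is done.

Besides the shell and the picture viewer there is one more tool, called as name(argument=value, ...) on one line, values as JSON. move_arm: Moves the arm, as the interface text tells. Shifts and turns lie within -1 to 1; 1 stands for 100 mm of shift or 45 degrees of turn. Its arguments: {"type":"object","properties":{"motion":{"type":"array","items":{"type":"number"}}},"required":["motion"]}

```bash
mkdir -p pics
python3 - <<'E'
from bench import robot
import cv2,numpy as np
for n in("top","side"):
    cv2.imwrite(f"pics/{n}0.png",robot.snapshot(n)[:,:,::-1]); c=robot.get_calibration(n)
    print(n,c['fx'],c['cx'],c['cy'],np.round(c['R'],3).tolist(),np.round(c['t'],3), np.round(-np.array(c['R']).T@c['t'],3))
o=robot.get_obs();print(o['tool_pos'],o['ee_rot'],o['width'],o['time'],robot.tcp_to_grasp)
E
```

```text
top 509.7436573725874 323.07830714039363 240.9687293955114 [[-0.005, -1.0, -0.02], [-0.983, 0.009, -0.182], [0.182, 0.019, -0.983]] [0.018 0.603 1.335] [ 0.35  -0.013  1.423]
side 523.3360231183375 310.4231117583312 246.79243064515146 [[-0.827, -0.562, 0.006], [-0.315, 0.454, -0.834], [0.466, -0.691, -0.552]] [0.5   0.195 1.014] [0.002 0.893 0.72 ]
[ 0.21291028 -0.50658132  0.20444941] [-3.13966250e+00 -1.98722063e-04  3.97816196e-01] 0.0936157046234846 0.1 -0.0188
```

View pics/top0.png

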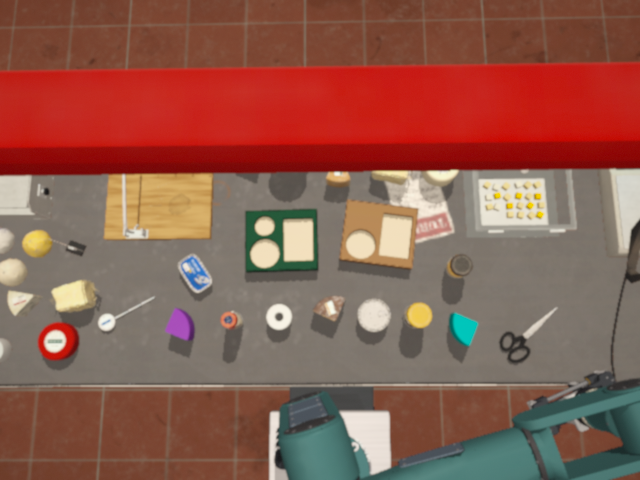

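View pics/side0.png

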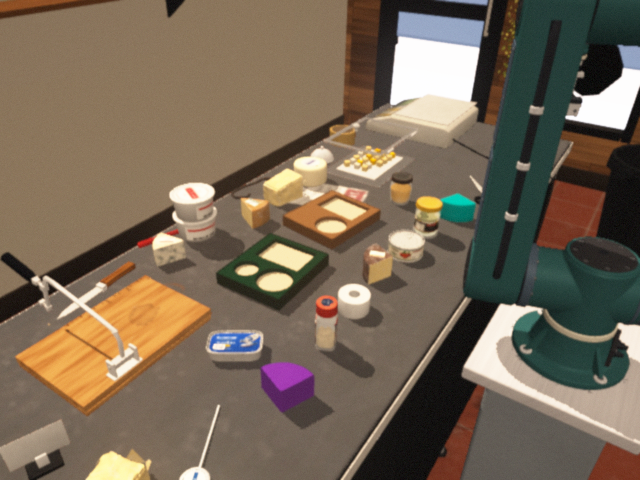

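Candidates in the top view:
- **dark_wedge:** (328,307) has a brown rind and is the pick. Purple (180,324) and turquoise (463,329) are look-alikes, and (338,178) is the pale wedge.
- **flat_tin:** (195,273).
- **yellow_jar:** (419,315).
- **spice_jar:** (230,320).
- **black_jar:** (460,266).

The round tin (374,315) and label roll (279,317) are bystanders. I'll check these in one close crop.

Run:
```python
import cv2,numpy as np
a=cv2.imread("pics/top0.png")
c=cv2.resize(a[195:355,165:325],None,fx=3.7,fy=3.7,interpolation=cv2.INTER_CUBIC)
d=cv2.resize(a[195:355,300:480],None,fx=3.3,fy=3.3,interpolation=cv2.INTER_CUBIC)
cv2.imwrite("pics/cropL.png",c);cv2.imwrite("pics/cropR.png",d)
```

```text
(no output)
```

View pics/cropL.png

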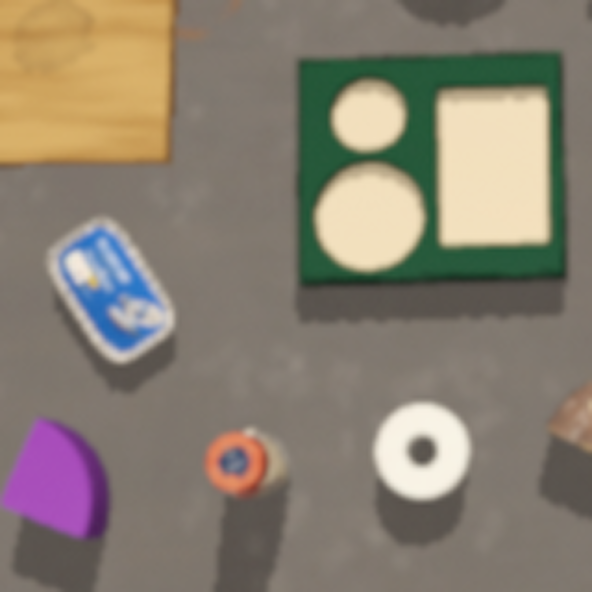

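View pics/cropR.png

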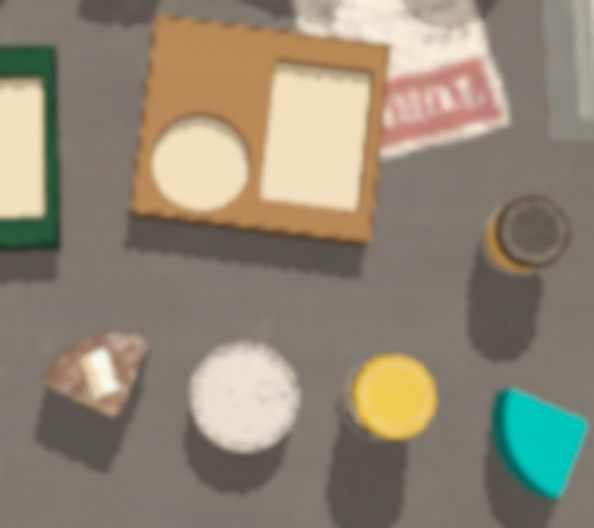

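The crops confirm the choices. The brown-topped wedge at about (328,307) has its tip at lower right and its rind at upper left. The tin, red-capped shaker, yellow-lidded and black-lidded jars, and both boxes are clear. Next I measure them.

```bash
cat > h.py <<'E'
import cv2,numpy as np
from bench import robot
CAL={n:robot.get_calibration(n) for n in("top","side")}
def ray(n,uv,z):
    c=CAL[n];R=np.array(c['R']);o=-R.T@np.array(c['t'])
    uv=np.atleast_2d(uv).astype(float)
    d=np.c_[(uv[:,0]-c['cx'])/c['fx'],(uv[:,1]-c['cy'])/c['fy'],np.ones(len(uv))]@R
    return (o+d*((z-o[2])/d[:,2])[:,None])[:,:2]
def blob(img,lo,hi,seed,r=45):
    h=cv2.cvtColor(img,cv2.COLOR_BGR2HSV);m=cv2.inRange(h,np.array(lo),np.array(hi))
    w=np.zeros_like(m);cv2.rectangle(w,(seed[0]-r,seed[1]-r),(seed[0]+r,seed[1]+r),255,-1);m&=w
    m=cv2.morphologyEx(m,cv2.MORPH_CLOSE,np.ones((5,5),np.uint8))
    cs,_=cv2.findContours(m,cv2.RETR_EXTERNAL,cv2.CHAIN_APPROX_NONE)
    return max(cs,key=cv2.contourArea)[:,0]
def rect(P): # metric min-area rect: centre mm, size, angle of long side
    (c,s,a)=cv2.minAreaRect((P*1000).astype(np.float32))
    if s[0]<s[1]: s=s[::-1];a+=90
    return np.round(c,1),np.round(s,1),round((a+90)%180-90,1)
E
python3 - <<'E'
from h import *
a=cv2.imread("pics/top0.png")
S=dict(tin_blue=((100,120,60),(125,255,255),(195,273),30,.026),
 tin_all=((0,0,140),(179,255,255),(195,273),22,.026),
 green=((60,80,30),(90,255,200),(282,240),60,.031),
 brown=((8,90,90),(20,255,255),(379,235),48,.031),
 yellow=((20,120,120),(35,255,255),(419,315),25,.09),
 red=((0,110,120),(12,255,255),(230,320),20,.106),
 black=((0,0,0),(179,255,75),(461,264),16,.08),
 wedge=((0,45,60),(20,255,255),(328,307),25,.054))
for k,(lo,hi,s,r,z) in S.items():
    try:
        c=blob(a,lo,hi,s,r);P=ray("top",c,z)
        cc,rad=cv2.minEnclosingCircle((P*1000).astype(np.float32))
        print(k,"rect",*rect(P),"circ",np.round(cc,1),round(rad,1),cv2.boundingRect(c))
        if k=='wedge':
            t,T=cv2.minEnclosingTriangle((P*1000).astype(np.float32));print(np.round(T[:,0],0).tolist())
            print(np.round(P[::3]*1000,0).astype(int).tolist())
    except Exception as e: print(k,e)
# cream bay floors
h=cv2.cvtColor(a,cv2.COLOR_BGR2HSV);m=cv2.inRange(h,np.array((10,20,180)),np.array((35,110,255)))
m[:200]=0;m[272:]=0;m[:,:245]=0;m[:,420:]=0
for c in cv2.findContours(m,cv2.RETR_EXTERNAL,cv2.CHAIN_APPROX_NONE)[0]:
    if cv2.contourArea(c)>100: print("bay",*rect(ray("top",c[:,0],.018)), "ang at top plane")
E
```

```text
tin_blue rect [522.3 370.7] [88.3 46. ] 35.0 circ [523.6 368. ] 45.6 (185, 257, 22, 32)
tin_all rect [523.4 370.6] [109.1  68.2] 34.0 circ [523.5 370.9] 57.3 (177, 253, 36, 40)
green rect [612.6 130.8] [195.9 169.8] -88.7 circ [613.2 131.7] 127.0 (246, 210, 71, 62)
brown rect [ 627.8 -141. ] [203.2 175.6] 82.0 circ [ 627.7 -140. ] 130.1 (339, 199, 79, 70)
yellow rect [ 399.9 -233.9] [64.  61.8] -2.0 circ [ 400.8 -234.1] 33.3 (407, 303, 25, 26)
red rect [390.3 256. ] [41.1 38.6] 1.5 circ [389.3 256.2] 22.4 (221, 312, 16, 17)
black max() iterable argument is empty
wedge rect [4.299e+02 1.000e-01] [72.6 71.7] 66.9 circ [430.3  -0.6] 47.3 (312, 295, 34, 28)
[[475.0, -59.0], [379.0, -18.0], [431.0, 76.0]]
[[457, -7], [454, 1], [451, 9], [449, 17], [443, 25], [435, 31], [428, 39], [420, 44], [412, 41], [409, 33], [404, 25], [398, 17], [396, 9], [393, 1], [390, -7], [385, -14], [390, -22], [398, -25], [406, -28], [414, -31], [422, -33], [430, -39], [438, -42], [446, -44], [451, -39], [454, -31], [456, -23], [456, -15]]
bay [575.2 178.2] [76.8 74.7] -44.7 ang at top plane
bay [597.  -88.9] [81.3 78. ] 43.5 ang at top plane
bay [614.4  84.8] [114.6  79.2] -0.1 ang at top plane
bay [655.1 180.8] [51.3 46.2] 89.5 ang at top plane
bay [ 621.2 -186.8] [118.2  85. ] -7.7 ang at top plane
bay [ 699.1 -217. ] [82.1 55.2] 89.4 ang at top plane
```

Run:
```python
from h import *
a=cv2.imread("pics/top0.png");g=cv2.cvtColor(a,cv2.COLOR_BGR2GRAY)
print("black manual",ray("top",[461.5,264.7],.08)*1000)
c=cv2.HoughCircles(cv2.resize(g[240:290,435:485],None,fx=6,fy=6,interpolation=cv2.INTER_CUBIC),cv2.HOUGH_GRADIENT,1,60,param1=80,param2=20,minRadius=55,maxRadius=85)
for q in c[0][:3]: print("hough",(ray("top",q[:2]/6+[434.6,239.6],.08)*1000).round(1),q[2]/6)
h=cv2.cvtColor(a,cv2.COLOR_BGR2HSV)
for y in range(292,326,3): print(y,[tuple(int(t) for t in h[y,x]) for x in range(308,350,5)])
for vmin in(85,95,105):
    k=blob(a,(0,30,vmin),(25,255,255),(328,307),22);P=ray("top",k,.054)*1000
    ax=np.array([np.cos(np.radians(21)),np.sin(np.radians(21))]);px=np.array([-ax[1],ax[0]])
    u=P@ax;v=P@px;print(vmin,"rect",*rect(P/1000),"along",u.min().round(1),u.max().round(1),"across",v.min().round(1),v.max().round(1),"ctr",(ax*(u.min()+u.max())/2+px*(v.min()+v.max())/2).round(1))
```

```text
black manual [[ 532.11881702 -352.52775497]]Traceback (most recent call last):
  File "<stdin>", line 5, in <module>
TypeError: 'NoneType' object is not subscriptable
```

```bash
python3 -c "
import cv2
a=cv2.imread('pics/side0.png');cv2.imwrite('pics/cropS.png',cv2.resize(a[160:320,290:460],None,fx=3.5,fy=3.5,interpolation=cv2.INTER_CUBIC))"
```

```text
(no output)
```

View pics/cropS.png

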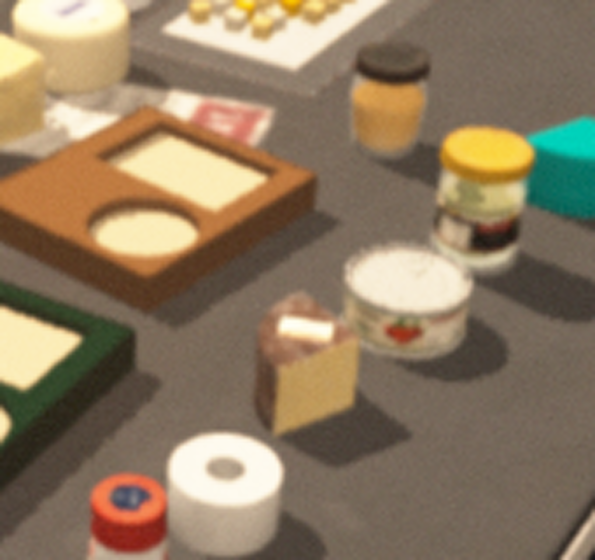

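The side crop shows the dark wedge at about (378,263) with its yellow cut face towards the camera. The black lid is at (402,178) and the yellow jar at (428,205). Now I refine the numbers.

Run:
```python
from h import *
a=cv2.imread("pics/top0.png")
print("black side",ray("side",[402,177.7],.08)*1000,"yellow side",ray("side",[290+487/3.5,160+148/3.5],.09)*1000)
for vmin in(75,90,105):
    k=blob(a,(0,30,vmin),(25,255,255),(328,307),22);P=ray("top",k,.054)*1000
    ax=np.array([np.cos(np.radians(21)),np.sin(np.radians(21))]);px=np.array([-ax[1],ax[0]])
    u=P@ax;v=P@px;print(vmin,"along",u.min().round(1),u.max().round(1),"across",v.min().round(1),v.max().round(1),"ctr",(ax*(u.min()+u.max())/2+px*(v.min()+v.max())/2).round(1))
```

```text
black side [[ 528.30771904 -338.97569319]] yellow side [[ 402.51993398 -231.87116469]]
75 along 321.9 473.2 across -227.5 -75.7 ctr [425.5   0.9]
90 along 321.9 473.2 across -227.5 -75.7 ctr [425.5   0.9]
105 along 321.9 473.2 across -227.5 -75.7 ctr [425.5   0.9]
```

Run:
```python
from h import *
for n,t,s in(("black",[461.5,264.7],[402.3,177.3]),("yellow",[419.4,315.3],[429.1,202.3]),("red",[230,320.5],[326.7,302])):
    for z in(.0,.04,.07,.08,.09,.1,.11): print(n,z,(ray("top",t,z)*1000).round(1),(ray("side",s,z)*1000).round(1))
a=cv2.imread("pics/top0.png");b=cv2.imread("pics/side0.png")
w=cv2.resize(a[240:300,430:490],None,fx=9,fy=9,interpolation=cv2.INTER_CUBIC)
v=cv2.resize(b[165:210,380:425],None,fx=5.8,fy=12,interpolation=cv2.INTER_CUBIC)
v=cv2.resize(v,(261,540));cv2.imwrite("pics/bk.png",np.hstack([w,v]))
```

```text
black 0.0 [[ 543.  -372.7]] [[ 594.5 -496.1]]
black 0.04 [[ 537.5 -362.6]] [[ 561.6 -418.9]]
black 0.07 [[ 533.5 -355.1]] [[ 537. -361.]]
black 0.08 [[ 532.1 -352.5]] [[ 528.7 -341.7]]
black 0.09 [[ 530.8 -350. ]] [[ 520.5 -322.4]]
black 0.1 [[ 529.4 -347.5]] [[ 512.3 -303.1]]
black 0.11 [[ 528.1 -345. ]] [[ 504.1 -283.8]]
yellow 0.0 [[ 403.4 -249.8]] [[ 459.8 -392.5]]
yellow 0.04 [[ 401.9 -243.2]] [[ 434.3 -321. ]]
yellow 0.07 [[ 400.8 -238.2]] [[ 415.3 -267.5]]
yellow 0.08 [[ 400.4 -236.5]] [[ 408.9 -249.6]]
yellow 0.09 [[ 400.  -234.9]] [[ 402.6 -231.7]]
yellow 0.1 [[ 399.7 -233.2]] [[ 396.2 -213.9]]
yellow 0.11 [[ 399.3 -231.5]] [[ 389.9 -196. ]]
red 0.0 [[392.1 273.4]] [[460.  149.9]]
red 0.04 [[391.  265.4]] [[434.5 191.2]]
red 0.07 [[390.1 259.3]] [[415.5 222.2]]
red 0.08 [[389.8 257.3]] [[409.1 232.5]]
red 0.09 [[389.5 255.3]] [[402.8 242.8]]
red 0.1 [[389.2 253.3]] [[396.4 253.1]]
red 0.11 [[388.9 251.3]] [[390.  263.5]]
```

View pics/bk.png

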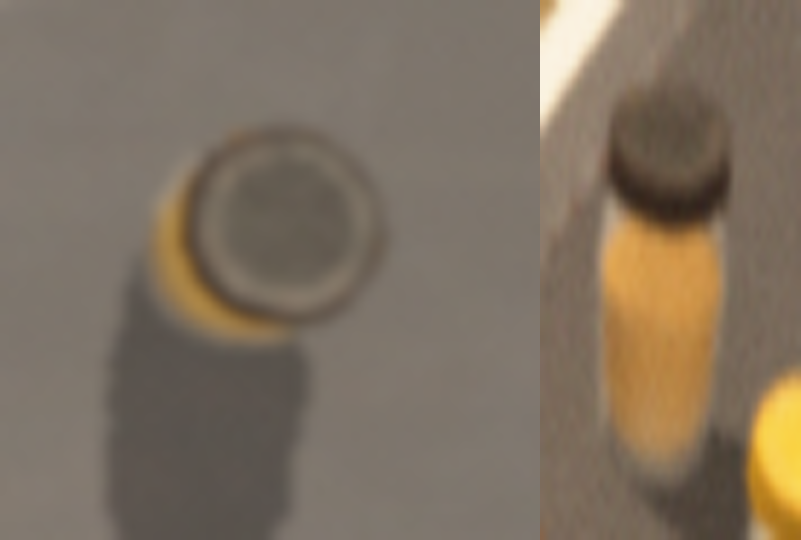

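```bash
cat > go.py <<'E'
import sys,numpy as np
from h import robot
# usage: go.py x y z yawdeg (mm): turn about tool z (units), then tool-frame shift (units) after the turn
o=robot.get_obs();p=np.array(o['tool_pos'])*1000;yaw=np.degrees(o['ee_rot'][2])
t=np.array([float(v) for v in sys.argv[1:5]])
d=t[:3]-p;a=np.radians(t[3]);dy=(t[3]-yaw+180)%360-180
sh=[d[0]*np.cos(a)+d[1]*np.sin(a),d[0]*np.sin(a)-d[1]*np.cos(a),-d[2]]
print("t",round(o['time'],2),"pos",p.round(1),"rpy",np.degrees(o['ee_rot']).round(1),"w",round(o['width']*1000,1))
print("turn z",round(-dy/45,3),"shift",np.round(np.array(sh)/100,3),"dist",np.linalg.norm(sh).round())
E
python3 go.py 523 371 204 34.5
```

```text
t 0.1 pos [ 212.9 -506.6  204.4] rpy [-179.9   -0.    22.8] w 93.6
turn z -0.26 shift [ 7.526e+00 -5.476e+00  4.000e-03] dist 931.0
```

move_arm(motion=[0,0,-0.13,0,0,0,1,0,0,-0.13,0,0,0,1,0,0,0,0.15,-0.11,0,1,0,0,0,0.3,-0.22,0,1,0,0,0,0.3,-0.22,0,1,0,0,0,0.3,-0.22,0,1,0,0,0,0.3,-0.22,0,1,0,0,0,0.3,-0.22,0,1,0,0,0,0.3,-0.22,0,1,0,0,0,0.3,-0.22,0,1,0,0,0,0.3,-0.22,0,1,0,0,0,0.3,-0.22,0,1])

```text
time: 1.1
tool_pos: [0.3295, -0.1716, 0.2051]
ee_rot: [-3.141, -0.0, 0.601]
wrist_force: [0.9, 0.2, 0.2]
width: 0.0941
finger_force: 0.0
```

```bash
python3 go.py 523 371 150 34.5
```

```text
t 1.1 pos [ 329.5 -171.6  205.1] rpy [-180.    -0.    34.5] w 94.1
turn z -0.001 shift [ 4.668 -3.375  0.551] dist 579.0
```

move_arm(motion=[0,0,0,0.33,-0.24,0,1,0,0,0,0.33,-0.24,0,1,0,0,0,0.33,-0.24,0,1,0,0,0,0.33,-0.24,0,1,0,0,0,0.33,-0.24,0,1,0,0,0,0.33,-0.24,0,1,0,0,0,0.33,-0.24,0,1,0,0,0,0.33,-0.24,0,1,0,0,0,0.33,-0.24,0,1,0,0,0,0.33,-0.24,0,1,0,0,0,0.33,-0.24,0,1,0,0,0,0.33,-0.24,0,1])

```text
time: 2.1
tool_pos: [0.4928, 0.2903, 0.2047]
ee_rot: [3.142, 0.001, 0.603]
wrist_force: [0.6, -0.5, 0.8]
width: 0.0941
finger_force: 0.0
```

```bash
python3 go.py 523 371 14 34.5
```

```text
t 2.1 pos [492.8 290.3 204.7] rpy [1.80e+02 1.00e-01 3.45e+01] w 94.1
turn z 0.001 shift [ 0.706 -0.494  1.907] dist 209.0
```

move_arm(motion=[0,0,0,0.3,-0.21,0,1,0,0,0,0.26,-0.18,0.2,1,0,0,0,0.146,-0.104,0.3,1,0,0,0,0,0,0.3,1,0,0,0,0,0,0.3,1,0,0,0,0,0,0.3,1,0,0,0,0,0,0.3,1,0,0,0,0,0,0.15,1,0,0,0,0,0,0.057,1,0,0,0,0,0,0,0.5,0,0,0,0,0,0,0.5,0,0,0,0,0,0,0.5])

```text
time: 3.1
tool_pos: [0.5244, 0.3696, 0.0169]
ee_rot: [3.141, -0.004, 0.602]
wrist_force: [0.5, 0.7, 1.5]
width: 0.0775
finger_force: 0.0
```

```bash
python3 go.py 523 371 14 34.5; python3 -c "
from h import *
cv2.imwrite('pics/t1.png',robot.snapshot('side')[:,:,::-1][250:450,120:420].repeat(2,0).repeat(2,1))"
```

```text
t 3.1 pos [524.4 369.6  16.9] rpy [180.   -0.2  34.5] w 77.5
turn z -0.0 shift [-0.004 -0.019  0.029] dist 3.0
```

View pics/t1.png

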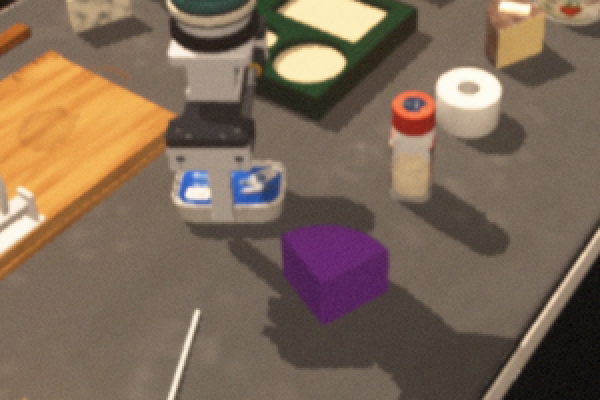

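The fingers straddle the tin, centred along its length at about (225,190) in this crop. Closing now.

move_arm(motion=[0,0,0,0,0,0.02,0.4,0,0,0,0,0,0,0.4,0,0,0,0,0,0,0.4,0,0,0,0,0,0,0.4,0,0,0,0,0,0,0.4,0,0,0,0,0,0,0.4])

```text
time: 3.65
tool_pos: [0.5237, 0.3694, 0.0139]
ee_rot: [-3.141, -0.002, 0.602]
wrist_force: [-1.0, 1.4, 4.4]
width: 0.0591
finger_force: 30.0
```

move_arm(motion=[0,0,0,0,0,-0.1,0.4,0,0,0.148,0,0,-0.15,0.4,0,0,0.148,0,0,-0.15,0.4,0,0,0.148,0,0,-0.15,0.4,0,0,0.148,0,0,-0.15,0.4,0,0,0.148,0,0,-0.1,0.4,0,0,0,0.05,0.2,0,0.4,0,0,0,0.12,0.38,0,0.4,0,0,0,0.12,0.38,0,0.4,0,0,0,0.12,0.38,0,0.4,0,0,0,0.12,0.38,0,0.4,0,0,0,0.12,0.38,0,0.4])

```text
time: 4.65
tool_pos: [0.592, 0.1582, 0.092]
ee_rot: [3.141, 0.002, 0.021]
wrist_force: [1.4, 1.9, -0.6]
width: 0.0593
finger_force: 30.0
```

```bash
python3 go.py 613.8 84.3 33 1.2
```

```text
t 4.65 pos [592.  158.2  92. ] rpy [1.799e+02 1.000e-01 1.200e+00] w 59.3
turn z 0.0 shift [0.203 0.743 0.59 ] dist 97.0
```

move_arm(motion=[0,0,0,0.1,0.35,0,0.4,0,0,0,0.06,0.25,0,0.4,0,0,0,0.04,0.15,0.1,0.4,0,0,0,0,0,0.15,0.4,0,0,0,0,0,0.15,0.4,0,0,0,0,0,0.08,0.4,0,0,0,0,0,0,0.4])

```text
time: 5.23
tool_pos: [0.6113, 0.086, 0.0408]
ee_rot: [3.141, 0.007, 0.021]
wrist_force: [-0.5, -0.4, -1.1]
width: 0.0592
finger_force: 30.0
```

```bash
python3 go.py 613.8 84.3 33 1.2; python3 -c "
from h import *
cv2.imwrite('pics/t2.png',np.hstack([cv2.resize(robot.snapshot(n)[:,:,::-1][y:y+130,x:x+130],(400,400)) for n,x,y in(('side',210,210),('top',220,170))]))"
```

```text
t 5.23 pos [611.3  86.   40.8] rpy [180.    0.4   1.2] w 59.2
turn z 0.0 shift [0.025 0.018 0.078] dist 8.0
```

View pics/t2.png

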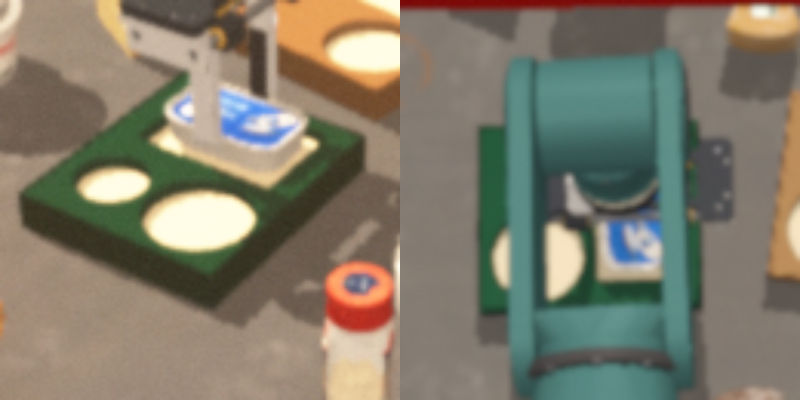

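The tin is over the long bay and aligned with it. Lowering and releasing.

move_arm(motion=[0,0,0,0.02,0.01,0.03,0.4,0,0,0,0,0,0.03,0.4,0,0,0,0,0,0.015,0.4,0,0,0,0,0,0,0.4])

```text
time: 5.67
tool_pos: [0.616, 0.0849, 0.0372]
ee_rot: [3.141, 0.0, 0.021]
wrist_force: [0.2, 1.1, -0.7]
width: 0.059
finger_force: 30.0
```

move_arm(motion=[0,0,0,0,0,0.02,0.4,0,0,0,0,0,0.01,0.4,0,0,0,0,0,0,0.4])

```text
time: 5.92
tool_pos: [0.6159, 0.0848, 0.034]
ee_rot: [3.142, 0.0, 0.021]
wrist_force: [0.8, -0.9, -1.3]
width: 0.0592
finger_force: 30.0
```

```bash
python3 go.py 613.8 84.3 33 1.2; python3 -c "
from h import *
for i in range(4):
  robot.snapshot('top');o=robot.get_obs();print(np.round(o['tool_pos'],4),np.round(o['wrist_force'],1))"
```

```text
t 5.92 pos [615.9  84.8  34. ] rpy [180.    0.    1.2] w 59.2
turn z -0.0 shift [-0.021  0.004  0.01 ] dist 2.0
[0.6159 0.0847 0.0342] [-1.4 -0.1 -1.2]
[0.616  0.0847 0.0343] [-0.  -0.3 -0.8]
[0.6161 0.0848 0.0343] [-0.3  0.  -0.8]
[0.6161 0.0847 0.0344] [ 0.3 -0.1 -1.1]
```

move_arm(motion=[0,0,0,-0.02,0,0.01,0.4,0,0,0,0,0,0.008,0.4,0,0,0,0,0,0,0.4,0,0,0,0,0,0,0.78,0,0,0,0,0,0,0.78,0,0,0,0,0,0,0.78,0,0,0,0,0,0,0.78])

```text
time: 6.7
tool_pos: [0.6143, 0.0847, 0.0328]
ee_rot: [3.142, -0.001, 0.021]
wrist_force: [-0.3, -0.1, 0.7]
width: 0.0729
finger_force: 0.0
```

```bash
python3 go.py 400 -234 130 75
```

```text
t 6.7 pos [614.3  84.7  32.8] rpy [180.   -0.    1.2] w 72.9
turn z -1.64 shift [-3.633 -1.246 -0.972] dist 396.0
```

move_arm(motion=[0,0,0,0,0,-0.2,0.8,0,0,-0.149,0,0,-0.3,0.8,0,0,-0.149,0,0,-0.3,1,0,0,-0.149,0,0,-0.3,1,0,0,-0.149,0,0,-0.1,1,0,0,-0.149,0,0,0,1,0,0,-0.149,0,0,0,1,0,0,-0.149,0,0,0,1,0,0,-0.149,0,0,0,1,0,0,-0.149,0,0,0,1,0,0,-0.149,0,0,0,1,0,0,-0.149,0,0,0,1])

```text
time: 7.7
tool_pos: [0.6142, 0.0847, 0.1527]
ee_rot: [3.141, -0.0, 1.314]
wrist_force: [0.2, -1.1, -0.7]
width: 0.0943
finger_force: 0.0
```

move_arm(motion=[0,0,0,-0.18,-0.06,0,1,0,0,0,-0.36,-0.12,0,1,0,0,0,-0.36,-0.12,0,1,0,0,0,-0.36,-0.12,0,1,0,0,0,-0.36,-0.12,0,1,0,0,0,-0.36,-0.12,0,1,0,0,0,-0.36,-0.12,0,1,0,0,0,-0.36,-0.12,0,1,0,0,0,-0.36,-0.12,0,1,0,0,0,-0.36,-0.12,0,1,0,0,0,-0.2,-0.1,0,1,0,0,0,0,0,0,1])

```text
time: 8.7
tool_pos: [0.398, -0.2357, 0.1529]
ee_rot: [3.141, 0.002, 1.302]
wrist_force: [0.4, 0.2, 0.1]
width: 0.0936
finger_force: 0.0
```

```bash
python3 go.py 400 -234 32 75;  python3 -c "
from h import *
cv2.imwrite('pics/t3.png',robot.snapshot('top')[:,:,::-1])
a=cv2.imread('pics/t3.png')
k=blob(a,(100,120,60),(125,255,255),(300,240),30);print('tin blue',*rect(ray('top',k,.044)))"
```

```text
t 8.7 pos [ 398.  -235.7  152.9] rpy [1.80e+02 1.00e-01 7.46e+01] w 93.6
turn z -0.008 shift [0.021 0.015 1.209] dist 121.0
tin blue [613.5  85.6] [87.2 44.3] 0.1
```

View pics/t3.png

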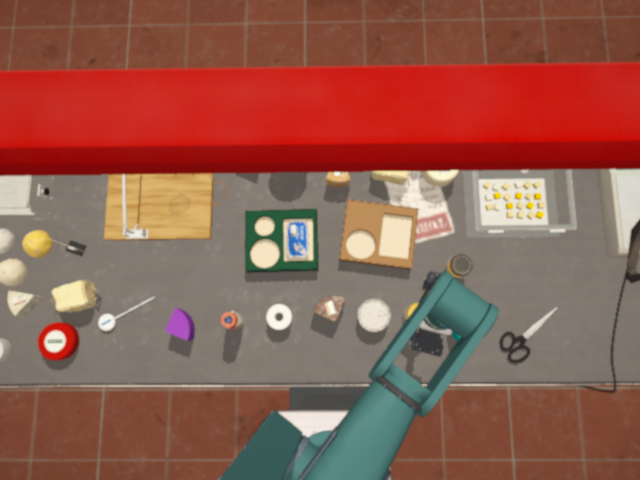

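The tin lies in the long bay at (298,241), centred to within about 1 mm, and the arm is over the yellow jar. Descending.

move_arm(motion=[0,0,0,0.02,0.01,0.1,1,0,0,0,0,0,0.25,1,0,0,0,0,0,0.25,1,0,0,0,0,0,0.25,1,0,0,0,0,0,0.25,1,0,0,0,0,0,0.1,1,0,0,0,0,0,0,0.4,0,0,0,0,0,0,0.4,0,0,0,0,0,0,0.4,0,0,0,0,0,0,0.4,0,0,0,0,0,0,0.4,0,0,0,0,0,0,0.4])

```text
time: 9.75
tool_pos: [0.403, -0.2317, 0.0342]
ee_rot: [3.138, 0.001, 1.308]
wrist_force: [1.0, 0.2, 3.1]
width: 0.0638
finger_force: 30.0
```

move_arm(motion=[0,0,0,0,0,0,0.4,0,0,0,0,0,0,0.4,0,0,0,0,0,0,0.4])

```text
time: 10.0
tool_pos: [0.403, -0.2317, 0.0342]
ee_rot: [3.138, 0.001, 1.308]
wrist_force: [1.0, 0.3, 5.8]
width: 0.0637
finger_force: 30.0
```

```bash
python3 go.py 575.8 177.5 150 75
```

```text
t 10.0 pos [ 403.  -231.7   34.2] rpy [1.798e+02 1.000e-01 7.490e+01] w 63.7
turn z -0.001 shift [ 4.4    0.61  -1.158] dist 459.0
```

move_arm(motion=[0,0,0,0,0,-0.1,0.4,0,0,0,0,0,-0.25,0.4,0,0,0,0,0,-0.25,0.4,0,0,0,0.15,0.02,-0.2,0.4,0,0,0,0.37,0.05,0,0.4,0,0,0,0.37,0.05,0,0.4,0,0,0,0.37,0.05,0,0.4,0,0,0,0.37,0.05,0,0.4,0,0,0,0.37,0.05,0,0.4,0,0,0,0.37,0.05,0,0.4,0,0,0,0.37,0.05,0,0.4,0,0,0,0.37,0.05,0,0.4])

```text
time: 11.0
tool_pos: [0.5222, 0.0601, 0.1113]
ee_rot: [-3.139, 0.001, 1.308]
wrist_force: [0.5, -0.9, -4.1]
width: 0.0638
finger_force: 30.0
```

```bash
python3 go.py 576.3 179.5 55 75
```

```text
t 11.0 pos [522.2  60.1 111.3] rpy [-1.798e+02  1.000e-01  7.490e+01] w 63.8
turn z -0.001 shift [1.293 0.213 0.563] dist 143.0
```

move_arm(motion=[0,0,0,0.37,0.06,0,0.4,0,0,0,0.37,0.06,0,0.4,0,0,0,0.3,0.05,0,0.4,0,0,0,0.18,0.03,0,0.4,0,0,0,0.08,0.01,0.1,0.4,0,0,0,0,0,0.15,0.4,0,0,0,0,0,0.15,0.4,0,0,0,0,0,0.1,0.4,0,0,0,0,0,0,0.4,0,0,0,0,0,0,0.4,0,0,0,0,0,0,0.4])

```text
time: 11.92
tool_pos: [0.5774, 0.178, 0.063]
ee_rot: [3.141, -0.0, 1.307]
wrist_force: [0.3, -0.6, -4.3]
width: 0.064
finger_force: 30.0
```

```bash
python3 go.py 576.3 179.5 53 75; python3 -c "
from h import *
cv2.imwrite('pics/t4.png',np.hstack([cv2.resize(robot.snapshot(n)[:,:,::-1][y:y+130,x:x+130],(400,400)) for n,x,y in(('side',210,210),('top',200,170))]))"
```

```text
t 11.92 pos [577.4 178.   63. ] rpy [180.   -0.   74.9] w 64.0
turn z -0.002 shift [ 0.012 -0.015  0.1  ] dist 10.0
```

View pics/t4.png

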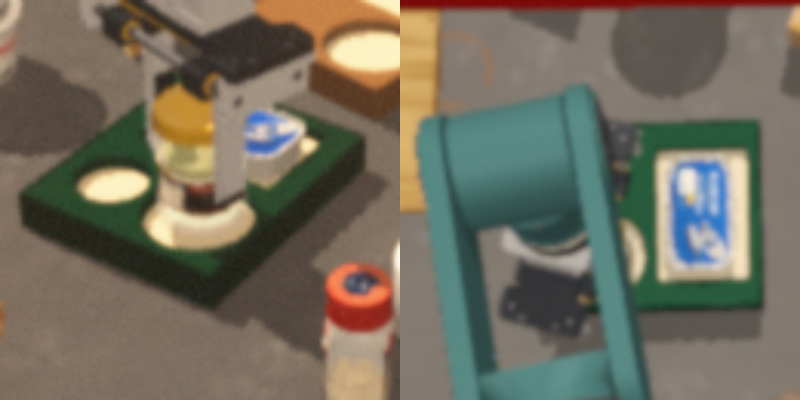

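The jar's base sits within the large bay's outline at (200,225) in the side crop. Lowering.

move_arm(motion=[0,0,0,0,-0.01,0.03,0.4,0,0,0,0,0,0.03,0.4,0,0,0,0,0,0.02,0.4,0,0,0,0,0,0.01,0.4,0,0,0,0,0,0.005,0.4,0,0,0,0,0,0,0.4,0,0,0,0,0,0,0.4])

```text
time: 12.6
tool_pos: [0.5762, 0.1788, 0.0529]
ee_rot: [-3.142, 0.0, 1.308]
wrist_force: [-0.5, -0.3, -3.7]
width: 0.064
finger_force: 30.0
```

move_arm(motion=[0,0,0,0,0,0.01,0.4,0,0,0,0,0,0.005,0.4,0,0,0,0,0,0,0.4,0,0,0,0,0,0,0.4])

```text
time: 12.93
tool_pos: [0.5765, 0.1789, 0.0522]
ee_rot: [3.141, -0.0, 1.308]
wrist_force: [-0.7, 0.1, -0.3]
width: 0.0636
finger_force: 30.0
```

Contact shows (the weight has transferred). Releasing, rising, and turning to yaw 0.

move_arm(motion=[0,0,0,0,0,0,0.85,0,0,0,0,0,0,0.85,0,0,0,0,0,0,0.85,0,0,0,0,0,0,0.85,0,0,0,0,0,-0.1,0.85,0,0,0,0,0,-0.3,0.85,0,0,0,0,0,-0.35,0.85,0,0,0,0,0,-0.35,0.85,0,0,0.15,0,0,-0.1,1,0,0,0.15,0,0,0,1,0,0,0.15,0,0,0,1,0,0,0.15,0,0,0,1])

```text
time: 13.93
tool_pos: [0.5766, 0.1789, 0.1732]
ee_rot: [3.14, -0.002, 0.831]
wrist_force: [0.3, 0.3, 0.4]
width: 0.094
finger_force: 0.0
```

```bash
python3 go.py 389.5 255 172 1.2
```

```text
t 13.93 pos [576.6 178.9 173.2] rpy [ 1.799e+02 -1.000e-01  4.760e+01] w 94.0
turn z 1.031 shift [-1.855 -0.8    0.012] dist 202.0
```

move_arm(motion=[0,0,0.147,0,0,0,1,0,0,0.147,0,0,0,1,0,0,0.147,0,0,0,1,0,0,0.147,0,0,0,1,0,0,0.147,0,0,0,1,0,0,0.147,0,0,0,1,0,0,0.147,0,0,0,1,0,0,0,-0.37,-0.16,0,1,0,0,0,-0.37,-0.16,0,1,0,0,0,-0.37,-0.16,0,1,0,0,0,-0.37,-0.16,0,1,0,0,0,-0.37,-0.16,0,1])

```text
time: 14.93
tool_pos: [0.3874, 0.2538, 0.1722]
ee_rot: [-3.141, -0.001, 0.028]
wrist_force: [-0.4, 1.0, 0.6]
width: 0.0939
finger_force: 0.0
```

```bash
python3 go.py 389.8 255 42 1.2; python3 -c "
from h import *
a=robot.snapshot('top')[:,:,::-1].copy();cv2.imwrite('pics/t5.png',a)
k=blob(a,(20,120,120),(35,255,255),(266,250),25);P=ray('top',k,.108);c,r=cv2.minEnclosingCircle((P*1000).astype(np.float32));print('yellow',c,r)"
```

```text
t 14.93 pos [387.4 253.8 172.2] rpy [-1.8e+02 -1.0e-01  1.6e+00] w 93.9
turn z 0.009 shift [ 0.024 -0.011  1.302] dist 130.0
yellow (574.29345703125, 175.24818420410156) 34.20935821533203
```

move_arm(motion=[0,0,0,0,0,0.1,1,0,0,0,0,0,0.3,1,0,0,0,0,0,0.3,1,0,0,0,0,0,0.3,1,0,0,0,0,0,0.2,1,0,0,0,0,0,0.1,0.7,0,0,0,0,0,0,0.7,0,0,0,0,0,0,0.7])

```text
time: 15.65
tool_pos: [0.3898, 0.2532, 0.0417]
ee_rot: [3.141, -0.0, 0.028]
wrist_force: [1.1, 0.3, 0.6]
width: 0.0776
finger_force: 0.0
```

```bash
python3 go.py 389.8 255 42 1.2
```

```text
t 15.65 pos [389.8 253.2  41.7] rpy [180.   -0.    1.6] w 77.6
turn z 0.009 shift [ 0.    -0.018 -0.003] dist 2.0
```

move_arm(motion=[0,0,0,0,-0.01,0,0.25,0,0,0,0,0,0,0.25,0,0,0,0,0,0,0.25,0,0,0,0,0,0,0.25,0,0,0,0,0,0,0.25,0,0,0,0,0,0,0.25,0,0,0,0,0,0,0.25,0,0,0,0,0,0,0.25,0,0,0,0,0,0,0.25,0,0,0,0,0,0,0.25])

```text
time: 16.48
tool_pos: [0.3895, 0.255, 0.0423]
ee_rot: [-3.141, -0.002, 0.029]
wrist_force: [-0.3, 2.0, 5.7]
width: 0.0436
finger_force: 29.9
```

```bash
python3 go.py 653.8 179 150 1.2
```

```text
t 16.48 pos [389.5 255.   42.3] rpy [-1.799e+02 -1.000e-01  1.600e+00] w 43.6
turn z 0.01 shift [ 2.626  0.815 -1.077] dist 295.0
```

move_arm(motion=[0,0,0,0,0,-0.1,0.25,0,0,0,0,0,-0.3,0.25,0,0,0,0,0,-0.35,0.25,0,0,0,0,0,-0.35,0.25,0,0,0,0,0,-0.15,0.25,0,0,0,0.16,0.05,0,0.25,0,0,0,0.35,0.11,0,0.25,0,0,0,0.35,0.11,0,0.25,0,0,0,0.35,0.11,0,0.25,0,0,0,0.35,0.11,0,0.25,0,0,0,0.35,0.11,0,0.25,0,0,0,0.3,0.09,0,0.25])

```text
time: 17.48
tool_pos: [0.613, 0.19, 0.165]
ee_rot: [3.14, 0.003, 0.027]
wrist_force: [0.1, 0.2, -1.1]
width: 0.0435
finger_force: 29.9
```

```bash
python3 go.py 653.8 179 62 1.6
```

```text
t 17.48 pos [613. 190. 165.] rpy [179.9   0.2   1.6] w 43.5
turn z -0.001 shift [0.405 0.122 1.03 ] dist 111.0
```

move_arm(motion=[0,0,0,0.2,0.06,0,0.25,0,0,0,0.14,0.04,0,0.25,0,0,0,0.07,0.02,0,0.25,0,0,0,0,0,0.1,0.25,0,0,0,0,0,0.25,0.25,0,0,0,0,0,0.25,0.25,0,0,0,0,0,0.2,0.25,0,0,0,0,0,0.1,0.25,0,0,0,0,0,0,0.25,0,0,0,0,0,0,0.25])

```text
time: 18.32
tool_pos: [0.6521, 0.1812, 0.0761]
ee_rot: [3.141, 0.002, 0.029]
wrist_force: [0.2, -0.3, -1.9]
width: 0.0438
finger_force: 29.9
```

```bash
python3 go.py 653.8 179 60.5 1.6; python3 -c "
from h import *
cv2.imwrite('pics/t6.png',np.hstack([cv2.resize(robot.snapshot(n)[:,:,::-1][y:y+130,x:x+130],(400,400)) for n,x,y in(('side',190,180),('top',200,170))]))"
```

```text
t 18.32 pos [652.1 181.2  76.1] rpy [1.8e+02 1.0e-01 1.7e+00] w 43.8
turn z 0.002 shift [0.016 0.023 0.156] dist 16.0
```

View pics/t6.png

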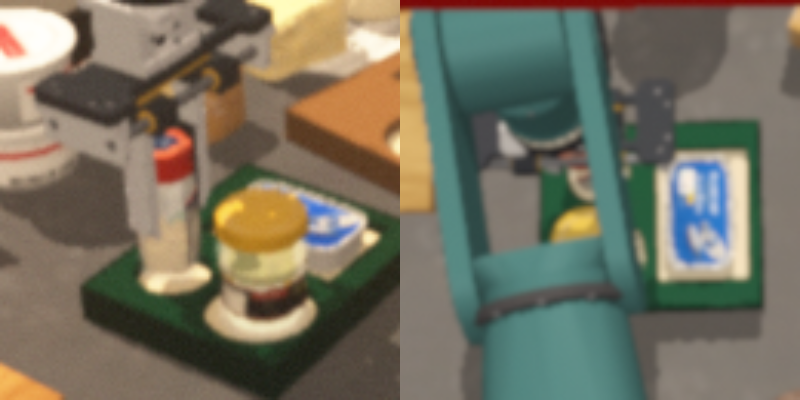

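Run:
```python
from h import *
c=CAL['side'];R=np.array(c['R']);t=np.array(c['t'])
for X in([.6538,.179,.018],[.6538,.179,.030],[.6521,.1812,.034]):
    q=R@np.array(X)+t;u=q[:2]/q[2]*c['fx']+[c['cx'],c['cy']];print(u.round(1),((u-[190,180])*400/130).round())
```

```text
[247.9 271.5] [178. 281.]
[247.6 267.2] [177. 268.]
[247.4 266.4] [177. 266.]
```

Run:
```python
from h import *
a=robot.snapshot('side')[:,:,::-1].copy()
c=CAL['side'];R=np.array(c['R']);t=np.array(c['t'])
for z in(.034,.08,.128,.140):
    q=R@np.array([.6521,.1812,z])+t;print(z,(q[:2]/q[2]*c['fx']+[c['cx'],c['cy']]).round(1),"px/mm",c['fx']/q[2]/1000)
k=blob(a,(0,130,80),(8,255,255),(246,230),18);print("cap bbox",cv2.boundingRect(k))
for r in range(222,280,4): print(r,' '.join('%3d,%3d,%3d'%tuple(a[r,x]) for x in range(232,262,2)))
```

```text
0.034 [247.4 266.4] px/mm 0.44586807520942817
0.08 [246.2 249.4] px/mm 0.45573391422377457
0.128 [244.8 230.8] px/mm 0.466505199836305
0.14 [244.4 226. ] px/mm 0.46927805026135294
cap bbox (240, 220, 12, 18)
222  79, 90, 99  87, 97,110  95,111,128  64, 82,102  52, 53, 63  70, 76, 97  91,107,199  75,107,234  62, 97,223  45, 61,119  66, 78, 90 125,139,157 100,126,157  53, 98,151  51, 96,144
226 132,147,166 134,151,169 124,140,156 117,127,143  98, 88, 98 120,112,130 104,109,171  89,120,231  83,130,244  54, 86,206  58, 68, 91 116,131,148 116,138,161  56, 87,118  58, 78,104
230 129,144,161 134,152,168 127,142,160 118,133,162  62, 84,196  45, 70,197  39, 62,184  31, 47,154  31, 42,143  25, 39,125  52, 60, 90 118,130,145 108,125,138  63, 74, 89  61, 72, 87
234 135,149,169 130,148,162 132,146,164 123,138,154  61, 68,155  25, 39,155  30, 37,149  30, 43,149  29, 40,143  32, 40,132  58, 69, 98 115,129,145 120,133,151 102,118,134  96,111,128
238 136,149,166 133,149,166 128,144,160 124,136,153  99,114,162  91,110,169 112,131,179 128,151,187 127,145,171 118,139,156  90,108,122 114,129,147 122,138,
[... 1167 characters left out ...]
,117 117,153,177 127,164,195 122,162,192 123,165,194 123,162,190 127,168,193 142,183,207 158,203,231 152,203,233  89,128,150  39, 65, 53  62, 94, 82
270  42, 72, 41  52, 78, 74 113,160,185 152,201,231 191,237,250 191,237,251 178,226,245 169,217,240 152,196,228 151,202,231 171,226,245 165,219,243 180,231,248  84,122,137  36, 55, 45
274  45, 73, 46  43, 76, 44  56, 88, 69 108,156,170 146,200,225 138,191,223 112,156,188 111,155,185  97,138,164  86,123,144  74,106,121  47, 67, 66  38, 56, 43  34, 49, 41  38, 53, 46
278  42, 70, 45  40, 71, 41  44, 76, 46  46, 76, 45  43, 70, 43  48, 76, 46  46, 72, 44  42, 69, 45  32, 52, 38  34, 52, 40  31, 47, 36  33, 51, 37  32, 49, 43  76,107,126 129,172,201
```

The shaker is only about 3 mm off centre, well inside the bay clearance. Lowering.

move_arm(motion=[0,0,0,0,0.02,0.03,0.25,0,0,0,0,0,0.04,0.25,0,0,0,0,0,0.04,0.25,0,0,0,0,0,0.025,0.25,0,0,0,0,0,0.01,0.25,0,0,0,0,0,0,0.25,0,0,0,0,0,0,0.25])

```text
time: 19.05
tool_pos: [0.6532, 0.179, 0.0617]
ee_rot: [3.141, 0.0, 0.029]
wrist_force: [-0.2, 0.1, -1.7]
width: 0.0439
finger_force: 29.9
```

```bash
python3 go.py 653.8 179 60.5 1.6
```

```text
t 19.05 pos [653.2 179.   61.7] rpy [180.    0.    1.6] w 43.9
turn z 0.001 shift [ 0.006 -0.     0.012] dist 1.0
```

move_arm(motion=[0,0,0,0,0,0.01,0.25,0,0,0,0,0,0.004,0.25,0,0,0,0,0,0,0.25,0,0,0,0,0,0,0.25])

```text
time: 19.38
tool_pos: [0.6532, 0.179, 0.0606]
ee_rot: [3.142, -0.0, 0.029]
wrist_force: [0.8, 0.4, -1.3]
width: 0.0439
finger_force: 29.9
```

move_arm(motion=[0,0,0,0,0,0.005,0.25,0,0,0,0,0,0,0.25,0,0,0,0,0,0,0.7,0,0,0,0,0,0,0.7,0,0,0,0,0,0,0.7,0,0,0,0,0,0,0.7,0,0,0,0,0,0,0.7,0,0,0,0,0,-0.1,0.7,0,0,0,0,0,-0.3,0.7,0,0,0,0,0,-0.35,0.7,0,0,0,0,0,-0.35,0.7,0,0,0,0,0,-0.1,0.9])

```text
time: 20.38
tool_pos: [0.6559, 0.1795, 0.1888]
ee_rot: [-3.14, -0.012, 0.029]
wrist_force: [-0.4, -0.1, 2.3]
width: 0.0692
finger_force: 0.0
```

```bash
python3 go.py 422 -4 180 1.6;python3 go.py 422 -4 180 111
```

```text
t 20.38 pos [655.9 179.5 188.8] rpy [-179.9   -0.7    1.6] w 69.2
turn z 0.001 shift [-2.389  1.769  0.088] dist 297.0
t 20.38 pos [655.9 179.5 188.8] rpy [-179.9   -0.7    1.6] w 69.2
turn z -2.43 shift [-0.875 -2.841  0.088] dist 297.0
```

move_arm(motion=[0,0,0,-0.15,0.11,0,1,0,0,0,-0.28,0.21,0,1,0,0,0,-0.28,0.21,0,1,0,0,0,-0.28,0.21,0,1,0,0,0,-0.28,0.21,0,1,0,0,0,-0.28,0.21,0,1,0,0,0,-0.28,0.21,0,1,0,0,0,-0.28,0.21,0,1,0,0,0,-0.25,0.18,0,1,0,0,-0.15,0,0,0,1,0,0,-0.15,0,0,0,1,0,0,-0.15,0,0,0,1])

```text
time: 21.38
tool_pos: [0.4218, -0.0041, 0.1805]
ee_rot: [3.141, -0.001, 0.387]
wrist_force: [-0.0, -0.1, 0.7]
width: 0.0943
finger_force: 0.0
```

move_arm(motion=[0,0,-0.15,0,0,0,1,0,0,-0.15,0,0,0,1,0,0,-0.15,0,0,0,1,0,0,-0.15,0,0,0,1,0,0,-0.15,0,0,0,1,0,0,-0.15,0,0,0,1,0,0,-0.15,0,0,0,1,0,0,-0.15,0,0,0,1,0,0,-0.15,0,0,0,1,0,0,-0.15,0,0,0,1,0,0,-0.15,0,0,0,1,0,0,-0.15,0,0,0,1])

```text
time: 22.38
tool_pos: [0.4222, -0.0037, 0.1803]
ee_rot: [3.141, 0.0, 1.802]
wrist_force: [-0.7, 0.8, -0.2]
width: 0.0942
finger_force: 0.0
```

```bash
python3 go.py 422 -4 16 111
python3 - <<'E'
from h import *
a=robot.snapshot('top')[:,:,::-1].copy()
for n,lo,hi,s,z in(("yellow",(20,120,120),(35,255,255),(266,250),.108),("red",(0,110,120),(12,255,255),(265,222),.124)):
    P=ray('top',blob(a,lo,hi,s,20),z);c,r=cv2.minEnclosingCircle((P*1000).astype(np.float32));print(n,np.round(c,1),r)
E
```

```text
t 22.38 pos [422.2  -3.7 180.3] rpy [180.    0.  103.2] w 94.2
turn z -0.173 shift [-0.002 -0.003  1.643] dist 164.0
yellow [574.5 175.3] 34.40787124633789
red [653.  180.5] 22.803911209106445
```

move_arm(motion=[0,0,-0.09,0,0,0.1,1,0,0,-0.085,0,0,0.25,1,0,0,0,0,0,0.3,1,0,0,0,0,0,0.3,1,0,0,0,0,0,0.3,1,0,0,0,0,0,0.2,1,0,0,0,0,0,0.12,1,0,0,0,0,0,0.07,1,0,0,0,0,0,0,1])

```text
time: 23.18
tool_pos: [0.421, -0.0035, 0.0146]
ee_rot: [-3.139, -0.002, 1.932]
wrist_force: [-0.4, -0.6, 0.6]
width: 0.0939
finger_force: 0.0
```

```bash
python3 go.py 422 -4 16 111; python3 -c "
from h import *
cv2.imwrite('pics/t7.png',np.hstack([cv2.resize(robot.snapshot(n)[:,:,::-1][y:y+100,x:x+100],(400,400),interpolation=cv2.INTER_CUBIC) for n,x,y in(('side',325,210),('top',280,265))]))"
```

```text
t 23.18 pos [421.   -3.5  14.6] rpy [-1.798e+02 -1.000e-01  1.107e+02] w 93.9
turn z -0.007 shift [-0.008  0.008 -0.014] dist 2.0
```

View pics/t7.png

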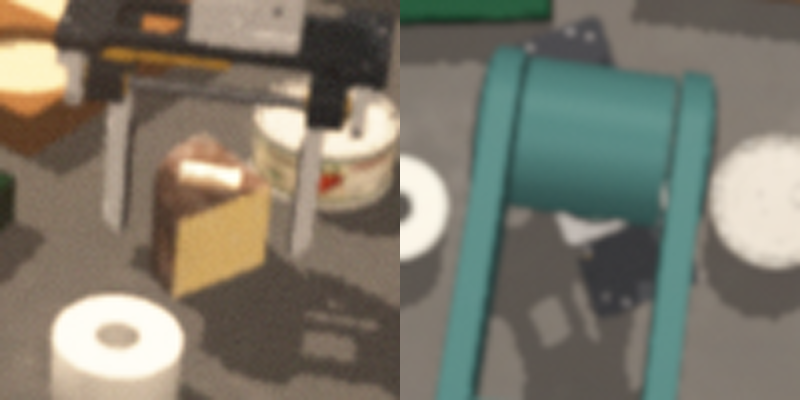

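The wedge sits between the fingers with its tip to the right and its rind to the left, at about (210,220) in the crop. Closing.

move_arm(motion=[0,0,0,0,0,0,0.5,0,0,0,0,0,0,0.5,0,0,0,0,0,0,0.5,0,0,0,0,0,0,0.5,0,0,0,0,0,0,0.5,0,0,0,0,0,0,0.5,0,0,0,0,0,0,0.5,0,0,0,0,0,0,0.5])

```text
time: 23.95
tool_pos: [0.4217, -0.0041, 0.0165]
ee_rot: [-3.14, 0.0, 1.933]
wrist_force: [-4.9, -1.2, 6.0]
width: 0.0638
finger_force: 30.0
```

```bash
python3 go.py 621.3 -187.2 85 172
```

```text
t 23.95 pos [421.7  -4.1  16.5] rpy [-179.9    0.   110.8] w 63.8
turn z -1.361 shift [-2.231 -1.536 -0.685] dist 279.0
```

move_arm(motion=[0,0,0,0,0,-0.1,0.5,0,0,0,0,0,-0.25,0.5,0,0,0,0,0,-0.3,0.5,0,0,-0.151,0,0,-0.2,0.5,0,0,-0.151,0,0,-0.05,0.5,0,0,-0.151,0,0,0,0.5,0,0,-0.151,0,0,0,0.5,0,0,-0.151,0,0,0,0.5,0,0,-0.151,0,0,0,0.5,0,0,-0.151,0,0,0,0.5,0,0,-0.151,0,0,0,0.5,0,0,-0.151,0,0,0,0.5])

```text
time: 24.95
tool_pos: [0.4224, -0.0033, 0.1058]
ee_rot: [3.141, 0.0, 3.007]
wrist_force: [0.8, 0.0, -2.3]
width: 0.0638
finger_force: 30.0
```

move_arm(motion=[0,0,0,-0.13,-0.09,0,0.5,0,0,0,-0.3,-0.2,0,0.5,0,0,0,-0.3,-0.2,0,0.5,0,0,0,-0.3,-0.21,0,0.5,0,0,0,-0.3,-0.21,0,0.5,0,0,0,-0.3,-0.21,0,0.5,0,0,0,-0.3,-0.21,0,0.5,0,0,0,-0.2,-0.14,0,0.5,0,0,0,-0.1,-0.07,0,0.5,0,0,0,0,0,0.1,0.5,0,0,0,0,0,0.2,0.5,0,0,0,0,0,0,0.5])

```text
time: 25.95
tool_pos: [0.6183, -0.1856, 0.0703]
ee_rot: [3.138, -0.009, 3.001]
wrist_force: [-0.9, 0.3, -4.6]
width: 0.0637
finger_force: 30.0
```

```bash
python3 go.py 621.3 -187.2 36 172; python3 -c "
from h import *
cv2.imwrite('pics/t8.png',np.hstack([cv2.resize(robot.snapshot(n)[:,:,::-1][y:y+110,x:x+110],(400,400),interpolation=cv2.INTER_CUBIC) for n,x,y in(('side',280,150),('top',335,180))]))"
```

```text
t 25.95 pos [ 618.3 -185.6   70.3] rpy [179.8  -0.5 171.9] w 63.7
turn z -0.002 shift [-0.032 -0.011  0.343] dist 34.0
```

View pics/t8.png

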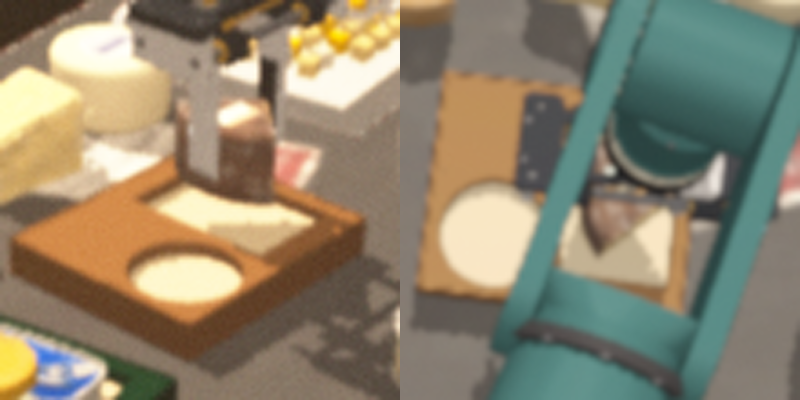

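Run:
```python
from h import *
print(ray('top',[390.8,247.4],.108)*1000,ray('top',[390.8,247.4],.054)*1000)
o=robot.get_obs();print(np.round(o['tool_pos'],4),np.degrees(o['ee_rot']).round(1))
```

```text
[[ 575.26987821 -164.35855824]] [[ 584.51079611 -170.56073899]]
[ 0.6197 -0.1861  0.0739] [179.9  -0.3 172. ]
```

move_arm(motion=[0,0,0,0,0,0.1,0.5,0,0,0,-0.01,0,0.1,0.5,0,0,0,0,0,0.08,0.5,0,0,0,0,0,0.05,0.5,0,0,0,0,0,0.03,0.5,0,0,0,0,0,0,0.5,0,0,0,0,0,0,0.5])

```text
time: 26.63
tool_pos: [0.6225, -0.1877, 0.04]
ee_rot: [-3.142, -0.0, 3.001]
wrist_force: [-0.4, 0.7, -2.3]
width: 0.0639
finger_force: 30.0
```

```bash
python3 go.py 621.3 -187.2 34.5 172
```

```text
t 26.63 pos [ 622.5 -187.7   40. ] rpy [-180.    -0.   171.9] w 63.9
turn z -0.002 shift [0.012 0.003 0.055] dist 6.0
```

move_arm(motion=[0,0,0,0.01,0,0.02,0.5,0,0,0,0,0,0.02,0.5,0,0,0,0,0,0.01,0.5,0,0,0,0,0,0,0.5,0,0,0,0,0,0,0.5])

```text
time: 27.05
tool_pos: [0.6215, -0.1875, 0.0351]
ee_rot: [-3.142, 0.0, 3.001]
wrist_force: [0.3, -0.6, -3.0]
width: 0.0639
finger_force: 30.0
```

move_arm(motion=[0,0,0,0,0,0.008,0.5,0,0,0,0,0,0,0.5,0,0,0,0,0,0,0.5])

```text
time: 27.3
tool_pos: [0.6217, -0.1876, 0.0346]
ee_rot: [-3.141, 0.001, 3.001]
wrist_force: [1.1, 0.3, -2.2]
width: 0.0636
finger_force: 30.0
```

move_arm(motion=[0,0,0,0,0,0.004,0.5,0,0,0,0,0,0,0.5,0,0,0,0,0,0,0.85,0,0,0,0,0,0,0.85,0,0,0,0,0,0,0.85,0,0,0,0,0,0,0.85,0,0,0,0,0,-0.1,0.85,0,0,0,0,0,-0.25,0.85,0,0,0,0,0,-0.35,0.85,0,0,0,0,0,-0.35,0.85,0,0,0,0,0,-0.1,1,0,0,0,0,0,0,1])

```text
time: 28.3
tool_pos: [0.624, -0.1885, 0.1551]
ee_rot: [-3.139, 0.01, 3.001]
wrist_force: [0.3, -0.6, 0.3]
width: 0.0901
finger_force: 0.0
```

```bash
python3 go.py 532.3 -353.3 30 172
```

```text
t 28.3 pos [ 624.  -188.5  155.1] rpy [-179.9    0.6  171.9] w 90.1
turn z -0.002 shift [ 0.679 -1.76   1.251] dist 226.0
```

move_arm(motion=[0,0,0,0.06,-0.15,0,1,0,0,0,0.13,-0.36,0,1,0,0,0,0.13,-0.36,0,1,0,0,0,0.13,-0.36,0,1,0,0,0,0.13,-0.36,0,1,0,0,0,0.075,-0.175,0,1,0,0,0,0,0,0.1,1,0,0,0,0,0,0.15,1,0,0,0,0,0,0,1,0,0,0,0,0,0,1])

```text
time: 29.13
tool_pos: [0.5301, -0.3516, 0.1201]
ee_rot: [3.138, -0.006, 3.001]
wrist_force: [-0.2, 0.4, -0.2]
width: 0.0943
finger_force: 0.0
```

```bash
python3 go.py 532.3 -353.3 30 172
python3 - <<'E'
from h import *
a=robot.snapshot('top')[:,:,::-1].copy()
cv2.imwrite('pics/t9.png',np.hstack([cv2.resize(a[185:285,330:430],(400,400),interpolation=cv2.INTER_CUBIC),cv2.resize(robot.snapshot('side')[:,:,::-1][110:220,340:450],(400,400),interpolation=cv2.INTER_CUBIC)]))
E
```

```text
t 29.13 pos [ 530.1 -351.6  120.1] rpy [179.8  -0.3 171.9] w 94.3
turn z -0.002 shift [-0.024 -0.014  0.901] dist 90.0
```

View pics/t9.png

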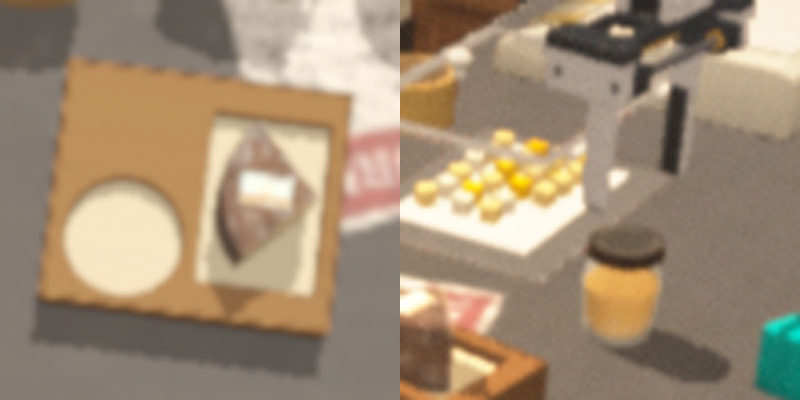

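The wedge lies flat inside the long bay at (262,195) in the crop. The gripper stands above the black jar at (625,270). I'll check that alignment numerically.

Run:
```python
from h import *
c=CAL['side'];R=np.array(c['R']);t=np.array(c['t'])
def pr(X):
    q=R@np.array(X)+t;return (q[:2]/q[2]*c['fx']+[c['cx'],c['cy']]).round(1)
o=robot.get_obs();p=o['tool_pos'];print(p,"tcp",pr(p),"on lid",pr([p[0],p[1],.08]),"base",pr([p[0],p[1],0]))
a=robot.snapshot('side')[:,:,::-1].copy()
k=blob(a,(10,100,120),(22,255,255),(511,190) if 0 else (340+int(220*.275),110+int(295*.275)),14);x,y,w,h=cv2.boundingRect(k);print("honey bbox",x,y,w,h,"centre col",x+w/2-.5)
```

```text
[ 0.53172302 -0.35223624  0.12300947] tcp [404.6 161.4] on lid [403.  175.7] base [400.1 200.9]
honey bbox 391 182 20 21 centre col 400.5
```

move_arm(motion=[0,0,0,0,0,0.1,1,0,0,0,0,0,0.25,1,0,0,0,0,0,0.25,1,0,0,0,0,0,0.2,1,0,0,0,0,0,0.12,1,0,0,0,0,0,0,0.4,0,0,0,0,0,0,0.4,0,0,0,0,0,0,0.4,0,0,0,0,0,0,0.4,0,0,0,0,0,0,0.4,0,0,0,0,0,0,0.4,0,0,0,0,0,0,0.4])

```text
time: 30.28
tool_pos: [0.5328, -0.3535, 0.0337]
ee_rot: [-3.14, 0.003, 3.001]
wrist_force: [0.5, -0.1, 4.1]
width: 0.0602
finger_force: 30.0
```

move_arm(motion=[0,0,0,0,0,0,0.4,0,0,0,0,0,0,0.4])

```text
time: 30.45
tool_pos: [0.5328, -0.3535, 0.0337]
ee_rot: [-3.141, 0.003, 3.001]
wrist_force: [-0.5, 1.1, 5.4]
width: 0.0603
finger_force: 30.0
```

```bash
python3 go.py 598 -89 130 172
```

```text
t 30.45 pos [ 532.8 -353.5   33.7] rpy [-179.9    0.2  171.9] w 60.3
turn z -0.002 shift [-0.278  2.71  -0.963] dist 289.0
```

move_arm(motion=[0,0,0,0,0,-0.1,0.4,0,0,0,0,0,-0.25,0.4,0,0,0,0,0,-0.3,0.4,0,0,0,0,0,-0.25,0.4,0,0,0,0,0.05,-0.15,0.4,0,0,0,-0.03,0.2,0,0.4,0,0,0,-0.04,0.36,0,0.4,0,0,0,-0.04,0.36,0,0.4,0,0,0,-0.04,0.36,0,0.4,0,0,0,-0.04,0.36,0,0.4,0,0,0,-0.04,0.36,0,0.4,0,0,0,-0.03,0.3,0,0.4])

```text
time: 31.45
tool_pos: [0.59, -0.1215, 0.1358]
ee_rot: [3.141, -0.002, 3.002]
wrist_force: [-0.5, 0.0, -2.7]
width: 0.0601
finger_force: 30.0
```

move_arm(motion=[0,0,0,-0.02,0.21,0,0.4,0,0,0,0,0.11,0,0.4,0,0,0,0,0.04,0.1,0.4,0,0,0,0,0,0.25,0.4,0,0,0,0,0,0.25,0.4,0,0,0,0,0,0.1,0.4,0,0,0,0,0,0,0.4,0,0,0,0,0,0,0.4,0,0,0,0,0,0,0.4])

```text
time: 32.2
tool_pos: [0.5985, -0.0897, 0.0683]
ee_rot: [-3.141, 0.002, 3.0]
wrist_force: [0.6, -1.2, -2.8]
width: 0.0601
finger_force: 30.0
```

```bash
python3 go.py 598 -89 51.7 172;  python3 - <<'E'
from h import *
c=CAL['side'];R=np.array(c['R']);t=np.array(c['t'])
def pr(X):
    q=R@np.array(X)+t;return (q[:2]/q[2]*c['fx']+[c['cx'],c['cy']]).round(1)
p=robot.get_obs()['tool_pos'];z=p[2]-.0337;q=pr([p[0],p[1],z+.03]);print("honey mid expected",q)
a=robot.snapshot('side')[:,:,::-1].copy()
h=cv2.cvtColor(a,cv2.COLOR_BGR2HSV);r=int(q[1])+3
print(r,[(x,*map(int,h[r,x])) for x in range(int(q[0])-20,int(q[0])+21,2)])
E
```

```text
t 32.2 pos [598.5 -89.7  68.3] rpy [-1.800e+02  1.000e-01  1.719e+02] w 60.1
turn z -0.003 shift [0.006 0.006 0.166] dist 17.0
honey mid expected [332.4 212.1]
215 [(312, 14, 170, 215), (314, 14, 160, 218), (316, 14, 163, 217), (318, 14, 164, 216), (320, 14, 129, 199), (322, 15, 82, 164), (324, 15, 58, 166), (326, 15, 84, 183), (328, 17, 161, 208), (330, 17, 161, 215), (332, 17, 158, 215), (334, 17, 160, 214), (336, 17, 166, 208), (338, 17, 157, 203), (340, 17, 156, 193), (342, 16, 129, 160), (344, 12, 122, 107), (346, 12, 121, 97), (348, 12, 107, 107), (350, 12, 102, 108), (352, 13, 96, 119)]
```

move_arm(motion=[0,0,0,0,0,0.04,0.4,0,0,0,0,0,0.04,0.4,0,0,0,0,0,0.04,0.4,0,0,0,0,0,0.025,0.4,0,0,0,0,0,0.01,0.4,0,0,0,0,0,0,0.4,0,0,0,0,0,0,0.4,0,0,0,0,0,0,0.4])

```text
time: 32.92
tool_pos: [0.5976, -0.0887, 0.0519]
ee_rot: [-3.141, 0.0, 3.001]
wrist_force: [-2.4, 1.0, 1.4]
width: 0.0598
finger_force: 30.0
```

Seated. Releasing and backing off.

move_arm(motion=[0,0,0,0,0,0,0.78,0,0,0,0,0,0,0.78,0,0,0,0,0,0,0.78,0,0,0,0,0,0,0.78,0,0,0,0,0,-0.1,0.78,0,0,0,0,0,-0.25,0.78,0,0,0,0,0,-0.35,0.78,0,0,0,0,0,-0.35,0.78,0,0,0,0,0,-0.2,0.78,0,0,0,0,0,-0.1,0.78])

```text
time: 33.75
tool_pos: [0.5996, -0.0891, 0.1921]
ee_rot: [-3.141, 0.009, 3.001]
wrist_force: [-0.1, 0.7, -0.4]
width: 0.0731
finger_force: 0.0
```

move_arm(motion=[0,0,0,0.2,-0.15,0,0.8,0,0,0,0.3,-0.25,0,0.8,0,0,0,0.3,-0.25,0,0.8,0,0,0,0.3,-0.25,0,0.8,0,0,0,0.3,-0.25,0,0.8,0,0,0,0.3,-0.25,0,0.8,0,0,0,0.3,-0.25,0,0.8,0,0,0,0.2,-0.15,0,0.8,0,0,0,0,0,0,0.8,0,0,0,0,0,0,0.8])

```text
time: 34.58
tool_pos: [0.3537, -0.2362, 0.1861]
ee_rot: [3.141, 0.0, 2.998]
wrist_force: [-0.7, -0.1, -0.3]
width: 0.0753
finger_force: 0.0
```

Run:
```python
from h import *
print(robot.get_obs()['tool_pos'])
a=robot.snapshot('top')[:,:,::-1].copy();cv2.imwrite('pics/end.png',a);b=cv2.imread('pics/top0.png')
for n,lo,hi,s,z,r in(("yellow",(20,120,120),(35,255,255),(266,250),.108,20),("red",(0,110,120),(12,255,255),(265,222),.124,18),("tin",(100,120,60),(125,255,255),(298,240),.044,30),("lid",(0,0,0),(179,255,130),(359,238),.098,20),("honey",(0,0,0),(179,90,130),(359,238),.098,20)):
    P=ray('top',blob(a,lo,hi,s,r),z);c,rr=cv2.minEnclosingCircle((P*1000).astype(np.float32));print(n,np.round(c,1),round(rr,1),*rect(P))
for n,(x,y) in dict(roll=(279,317),rtin=(374,315),pale=(338,178),purple=(180,324),turq=(463,329)).items():
    print(n,"mean diff",cv2.absdiff(a,b)[y-18:y+18,x-18:x+18].mean().round(1))
```

```text
[ 0.35374429 -0.23623491  0.18611118]
yellow [574.5 175.3] 34.4 [574.6 176.5] [66.6 64.2] 10.6
red [653.  180.5] 22.8 [654.4 180.4] [43.8 40.9] 45.8
tin [613.5  85.4] 45.5 [613.5  85.6] [87.2 44.3] 0.1
lid [596.6 -87.3] 29.6 [596.3 -86.2] [56.5 50.1] -1.2
honey [596.1 -87.9] 28.3 [597.6 -86.3] [53.8 50.1] -1.2
roll mean diff 4.7
rtin mean diff 4.9
pale mean diff 3.7
purple mean diff 4.3
turq mean diff 39.3
```

```bash
python3 -c "
from bench import robot
print(robot.close_job())"
```

```text
the job is handed in; nothing more can be done
None
```

I handed in the job at about 35 s of the 136 s limit: in the last top view all five items sit in the bays you asked for, and the label roll, round tin, pale wedge and purple look-alike show no change (the arm hid the turquoise one).

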